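# Find the bronze seal by its weight

### The job

One of the three identical boxes on the conservation bench holds a bronze seal; the other two hold light resin copies that look the same. Lift boxes, still shut, to feel which is the heavy one and set them back upright on the bench; then take the lid off that box, lay the lid on the bench, and set the bronze seal gently down on the square grey examination pad. Keep the boxes upright, and leave the other two shut.

Things in the scene. Friction and masses are not known exactly. Their poses are not given: they have to be found in the camera images.
- box_1: one of three identical closed brown board boxes (all numbers in these entries hold for all three; which is heavy has nothing to do with the name). Origin: centre of underside; x along length, z up. 104 mm long (x), 64 wide (y), rim 54 high, walls and floor 3. Shut: 58 mm to the lid's top, 72 to the top of its bar. Can be gripped across its width, below the rim. Inside: see box_2; weights: see box_3
- box_2: same as box_1. In each box, at its centre, a brass-coloured seal stands upright in a 46 mm round recess of a liner 18 mm high. Heights above the box's underside: seal's underside 3 mm; 44 mm round foot up to 21, sloping in to 25; upright 16 mm round handle from 25 to 46. Free beside the handle: 41 mm to the end walls (along x), only 21 to the side walls (y)
- box_3: same as box_1. Each box, shut and with its seal, weighs about 0.2 kg if the seal is a resin copy (45 g), about 0.5 kg if it is the bronze original (0.30 to 0.38 kg). Boxes and seals look alike, inside and out; the original may be in any of the three
- lid_1: loose lid of box_1 (all three alike): 104 x 64 x 4 mm board, 40 g, lying on the rim; a 4 mm deep lip below it fits the mouth with 2 mm play all round; lifts straight off. On top, centred along x, a finger bar 40 mm long (x), 10 thick (y), 14 high. Origin: centre of the plate's underside, 54 mm above the box's underside when shut, 4 mm above the bench when laid down; axes as the box's
- lid_2: loose lid of box_2, same as lid_1
- lid_3: loose lid of box_3, same as lid_1
- pad: square grey examination pad fixed to the bench, 110 x 110 mm, 12 mm thick, flat top. Origin: centre of its underside; x and y along its sides
Things that resemble listed ones, but are neither listed nor needed, are in the scene too. What is shaped like the lid_2 but purple or yellow is not meant.

How it is judged:
By the outcome, as a careful person would: the job done as asked, in the order asked, and still so for the second after the job is handed in, with the robot touching nothing.
It also fails if it takes over 72 s, if anything falls off the work surface, if the arm or the gripper's body presses on something with over 40 N, if the wrist force passes 120 N, or if a joint passes its speed limit or range.

### The arm

A 6-joint arm with a two-finger parallel gripper is mounted at the origin on the work surface. World frame = base frame: x ahead of the robot, y to its left, z up, the work surface at z = 0. Lengths are in mm, angles in rad, forces in N, time in s.
With the tool pointing down it reaches from about 275 to 750 mm from the base axis. Payload 10.2 kg.
Tool frame: the origin (TCP) lies on the centre line of the jaws, within the pads' length; the fingertips stand 17 mm ahead of it and the grasp point (between the pads) lies 2 mm behind it; z points along the fingers, y is the line along which they close (so a half turn about z gives the same grasp; the last joint's range is limited). The gripper opens to 85 mm and grips with 20 to 120 N. Pads are 22 mm wide; open, the fingers measure 114 mm over their backs; the gripper's body (76 mm by 85 mm) begins 54 mm behind the grasp point. The pads swing forward as they close: fully open they stand 13 mm farther back than shut.
Start: joints at [0.995, 0.313, 1.498, -0, 1.331, -0.223], TCP at [181.414, 492.666, 248.294] pointing down, gripper open.
Joint ranges: [-2.94, 2.94], [-0.97, 2.17], [0.19, 2.56], [-1.23, 4.37], [0.02, 3.11], [-2.88, 2.88]. Speed limits (rad/s): [2.39, 2.39, 3.01, 3.14, 3.14, 3.14].

### API

Orientations are given as a unit quaternion [w, x, y, z].
In Python, from rig import ctrl gives the robot as it stands. The module is installed in compiled form; this text tells all that it offers.
- The arm moves only by the shell command python3 -m jog 'ROWS' [FORCE]. ROWS is JSON, a list of rows, each an object with "delta_pos": the shift along the world's x, y, z in mm, a list of three; "angular": the turn, a rotation vector about the world's x, y, z in rad, a list of three; "fingers": the opening, from 0 (shut) to 1 (fully open). In form: [{"delta_pos": [tx, ty, tz], "angular": [rx, ry, rz], "fingers": fingers}, ...]. A call has 1 to 10 rows; each row is the pose to reach, as a shift and turn from the pose commanded when the call began; what a row does not reach only later rows make up. A row lasts 1/8 s, in which the tool goes at most 62.5 mm and 10.7 degrees, less where a joint would pass 70% of its speed; a pose out of reach is approached as far as the arm can. A call with a gripper value outside its range is refused whole. The fingers move at their own pace and stop on an object; FORCE is the grip in N (left out, the last holds). Time passes only in rows, so rows that repeat a pose let the fingers close. It gives the time, the measured TCP pose, the force, the opening and the grip force at its end, in the units of the state.
- ctrl.sense(): the state, without advancing time (a new reading comes with each control period).
- ctrl.capture(name): name is "side" or "top"; returns a dict with "pixels" (384x512x3 uint8, blue, green, red), "fx", "fy", "cx", "cy" (pixels), "R" (3x3) and "t" (3): a world point X has camera coordinates R X + t. Camera axes: x right, y down, z forward; pixel columns grow to the right and rows downward; lengths in mm; the calibration is good to about 2 mm. A picture is of the moment at which its call begins. There is no depth.
- ctrl.finish_job(): hands the job in; it is judged then, once.
The state is a dict: "time_s": time; "joints": joint angles; "dq": joint speeds; "tau": joint torques, N m; "eef_pos": TCP position; "ee_rot": TCP orientation; "force": force on the tool from outside, world axes, zero at the start; "wrist_torque": the same for the moment, N m; "grip_width": opening from 0.0 (shut) to 1.0 (fully open); "grip_force": force on a finger pad.
Only numpy, scipy, OpenCV 4.12 (cv2) and the standard library are available. Lean on these libraries where they do the work, as an engineer would, in place of code of your own. Each camera call takes 0.05 s, during which the arm holds its last target. There are 200 camera calls.

## Working session

There is one attempt and no reset: what is moved stays moved. The work goes in short steps, Python scripts to look and compute and a shell command to move; the robot and the scene stay as the last step left them, time stands still between calls to the robot, and variables do not carry over. Pictures are saved under pics/ and viewed, at most 10 in all, crops included, and the job is handed in when it is done.

```bash
mkdir -p pics
cat > h.py <<'E'
import numpy as np, cv2, json
from rig import ctrl
def save(n):
    c=ctrl.capture(n[0]); cv2.imwrite(f'pics/{n[1]}.png',c['pixels'])
    np.savez(f'pics/{n[1]}.npz',**{k:np.array(v) for k,v in c.items()}); return c
def load(n): return np.load(f'pics/{n}.npz')
def ray(c,u,v):
    R=c['R'];t=c['t'];d=R.T@np.array([(u-c['cx'])/c['fx'],(v-c['cy'])/c['fy'],1]);o=-R.T@t
    return o,d
def onz(c,u,v,z):
    o,d=ray(c,u,v); return o+d*(z-o[2])/d[2]
def tri(c1,p1,c2,p2):
    o1,d1=ray(c1,*p1);o2,d2=ray(c2,*p2)
    A=np.array([d1,-d2]).T; s=np.linalg.lstsq(A,o2-o1,rcond=None)[0]
    a=o1+s[0]*d1;b=o2+s[1]*d2; return (a+b)/2,np.linalg.norm(a-b)
def proj(c,X):
    p=c['R']@np.array(X)+c['t']; return p[0]/p[2]*c['fx']+c['cx'],p[1]/p[2]*c['fy']+c['cy']
E
python3 - <<'E'
from h import *
np.set_printoptions(precision=3,suppress=True)
s=ctrl.sense(); print({k:np.round(v,3) for k,v in s.items()})
a=save(('side','s0'));b=save(('top','t0'))
for c in(a,b): print(c['fx'],c['cx'],c['cy'],-np.array(c['R']).T@c['t'],c['R'])
E
```

```text
{'time_s': np.float64(0.0), 'joints': array([ 0.995,  0.313,  1.498, -0.   ,  1.331, -0.223]), 'dq': array([ 0.   , -0.   , -0.   , -0.   , -0.001, -0.001]), 'tau': array([ -0.   , -41.225, -25.974,  -0.   ,   0.004,   0.   ]), 'eef_pos': array([181.288, 492.448, 247.746]), 'ee_rot': array([-0.   ,  0.175,  0.984, -0.001]), 'force': array([-0.377, -0.162, -0.395]), 'wrist_torque': array([-0.029,  0.035,  0.013]), 'grip_force': np.float64(0.0), 'grip_width': np.float64(0.998)}
359.13949884326814 253.71144842746665 190.22263366806982 [ 500.145 -555.873  519.542] [[ 0.989 -0.15  -0.013]
 [-0.103 -0.609 -0.786]
 [ 0.11   0.779 -0.618]]
376.641303386465 260.32911332135944 189.01732014247216 [419.341 -11.751 931.148] [[-0.025 -1.     0.004]
 [-0.982  0.024 -0.185]
 [ 0.185 -0.008 -0.983]]
```

```bash
python3 -c "
import cv2
for n in('s0','t0'):
    i=cv2.imread(f'pics/{n}.png');cv2.imwrite(f'pics/{n}b.png',cv2.resize(i,(800,600),interpolation=cv2.INTER_CUBIC))"
```

```text
(no output)
```

View pics/s0b.png

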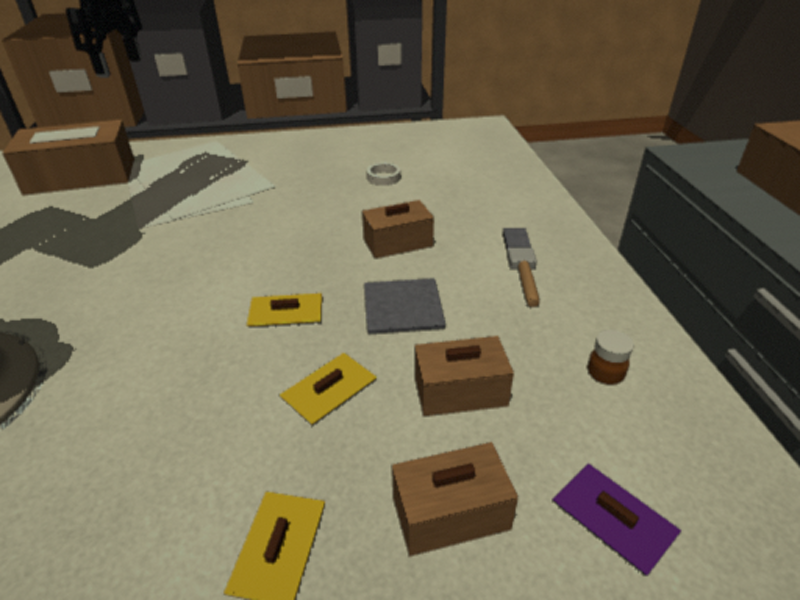

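View pics/t0b.png

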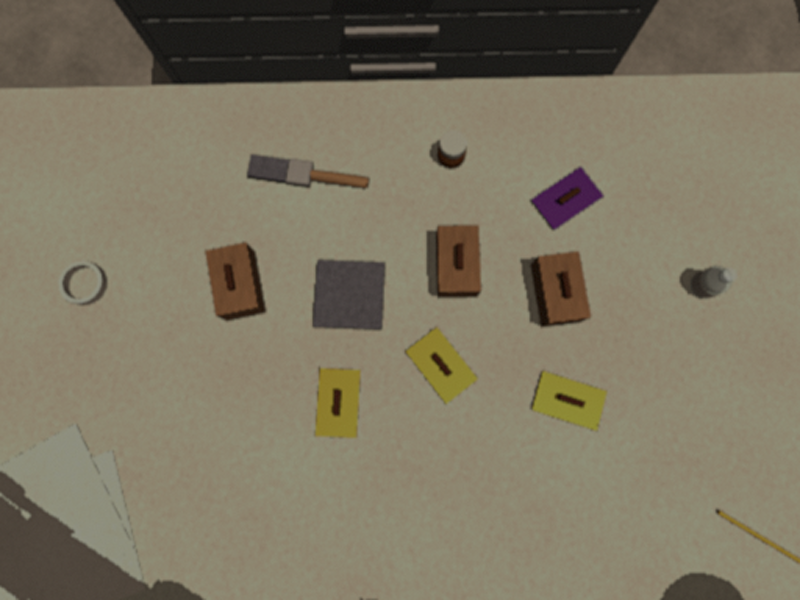

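Candidates (800x600 views): three brown boxes at top (235,280), (458,260), (562,288), which are side (398,228), (463,375), (455,498). The three yellow and one purple lid lookalikes at top (337,402), (441,364), (569,400) and (567,197) are rejected by colour. The labelled brown box at side (70,155) is rejected by its shape and label. The pad is the grey square at top (349,294), side (403,305); the brush, jar and ring are not needed. Next I take close crops to check the choice and measure.

Run:
```python
import cv2,numpy as np
i=cv2.imread('pics/t0.png');cr=i[140:215,128:386];a=cv2.resize(cr,None,fx=3,fy=3,interpolation=cv2.INTER_CUBIC)
cv2.imwrite('pics/tc.png',cv2.convertScaleAbs(a,alpha=1.6))
s=cv2.imread('pics/s0.png')
f=lambda x0,y0,w,h:cv2.convertScaleAbs(cv2.resize(s[y0:y0+h,x0:x0+w],None,fx=4,fy=4,interpolation=cv2.INTER_CUBIC),alpha=1.6)
out=np.zeros((600,800,3),np.uint8)
# near+mid in left 85 wide, far+pad right
out[:600,:400]=f(240,210,100,150); out[:400,400:]=f(220,120,100,100)
cv2.imwrite('pics/sc.png',out)
```

```text
(no output)
```

View pics/tc.png

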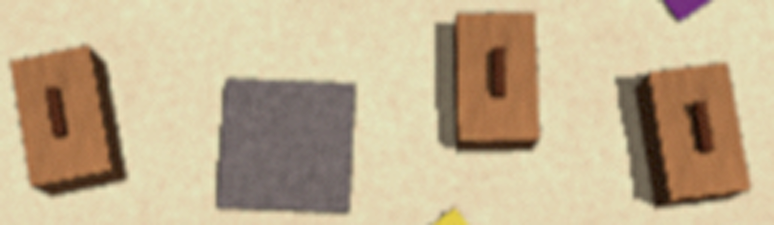

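View pics/sc.png

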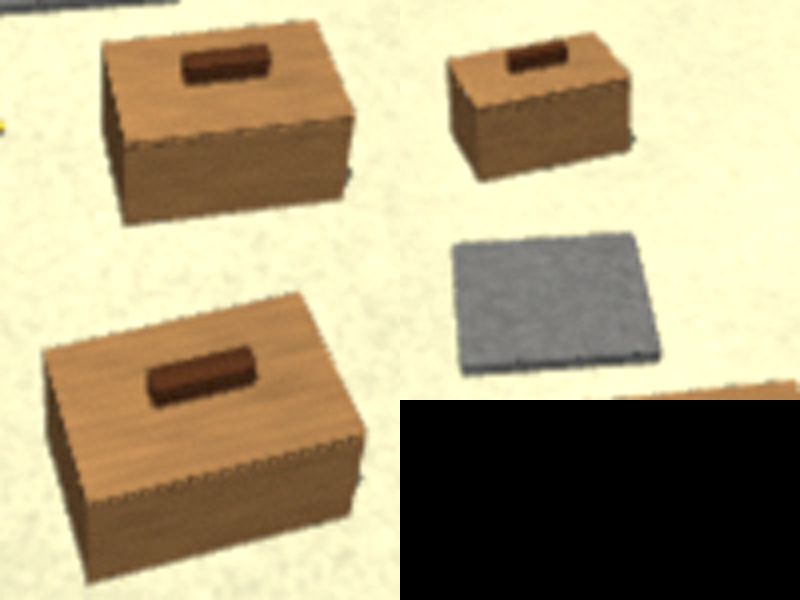

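The top crop shows three shut brown boxes with brown bars, and their lid-top corners are clear, as is the grey pad. The side crop shows the same boxes and the pad (corner pixels go into the fit below). This confirms the choice.

Run:
```python
from h import *
from scipy.optimize import least_squares
np.set_printoptions(precision=3,suppress=True)
T=load('t0');S=load('s0')
t=lambda *P:[(128+(x+.5)/3-.5,140+(y+.5)/3-.5) for x,y in P]
s=lambda ox,oy,*P:[(ox+(x+.5)/4-.5,oy+(y+.5)/4-.5) for x,y in P]
# order: (-x,+y),(+x,+y),(+x,-y),(-x,-y)
D={'L':(t((32,187),(10,60),(90,47),(110,179)),s(120,120,(447,60),(595,33),(630,76),(475,107)),104,64),
'M':(t((457,143),(457,13),(535,12),(538,141)),s(240,210,(103,42),(317,20),(353,114),(126,144)),104,64),
'R':(t((661,200),(650,73),(727,64),(749,189)),s(240,210,(44,350),(300,293),(364,433),(88,501)),104,64),
'P':(t((217,207),(226,79),(356,84),(349,213)),s(120,120,(453,243),(632,233),(660,355),(462,369)),110,110)}
for k,(a,b,l,w) in D.items():
    X=[tri(T,p,S,q) for p,q in zip(a,b)]
    def pts(v):
        c,n=np.cos(v[3]),np.sin(v[3])
        return [(v[0]+c*x-n*y,v[1]+n*x+c*y,v[2]) for x,y in((-l/2,w/2),(l/2,w/2),(l/2,-w/2),(-l/2,-w/2))]
    f=lambda v:np.array([np.array(proj(C,p))-q for C,Q in((T,a),(S,b)) for p,q in zip(pts(v),Q)]).ravel()
    m=np.mean([x[0] for x in X],0)
    r=least_squares(f,[*m,0],loss='soft_l1')
    print(k,'tri mean',m,'gaps',[round(x[1],1) for x in X],'fit',r.x,'rms px',np.sqrt(np.mean(f(r.x)**2)),'zs',[round(x[0][2]) for x in X])
```

```text
L tri mean [615.778 247.224  56.842] gaps [np.float64(0.1), np.float64(1.7), np.float64(0.4), np.float64(6.1)] fit [616.169 247.344  56.792   0.177] rms px 0.6858873421547524 zs [57, 56, 58, 56]
M tri mean [640.685 -99.207  56.382] gaps [np.float64(3.2), np.float64(0.1), np.float64(1.4), np.float64(1.7)] fit [640.96  -99.162  56.382  -0.017] rms px 0.4634767887792683 zs [56, 58, 58, 54]
R tri mean [ 592.663 -255.901   54.893] gaps [np.float64(0.3), np.float64(1.0), np.float64(0.5), np.float64(0.1)] fit [ 592.947 -256.186   55.193    0.091] rms px 0.7037897443405813 zs [49, 58, 57, 56]
P tri mean [597.598  72.577   9.248] gaps [np.float64(0.1), np.float64(1.1), np.float64(1.5), np.float64(0.4)] fit [597.747  72.844   8.775  -0.066] rms px 0.41613324076588726 zs [11, 11, 8, 7]
```

```bash
python3 -m jog '[{"delta_pos":[435,-245,-108],"angular":[0,0,0.525],"fingers":1},{"delta_pos":[435,-245,-108],"angular":[0,0,0.525],"fingers":1},{"delta_pos":[435,-245,-108],"angular":[0,0,0.525],"fingers":1},{"delta_pos":[435,-245,-108],"angular":[0,0,0.525],"fingers":1},{"delta_pos":[435,-245,-108],"angular":[0,0,0.525],"fingers":1},{"delta_pos":[435,-245,-108],"angular":[0,0,0.525],"fingers":1},{"delta_pos":[435,-245,-108],"angular":[0,0,0.525],"fingers":1},{"delta_pos":[435,-245,-108],"angular":[0,0,0.525],"fingers":1},{"delta_pos":[435,-245,-108],"angular":[0,0,0.525],"fingers":1},{"delta_pos":[435,-245,-108],"angular":[0,0,0.525],"fingers":1}]' 40
cat > look.py <<'E'
import sys
from h import *
g=sys.argv[1]
a=save(('side',g+'s'));b=save(('top',g+'t'))
e=ctrl.sense()['eef_pos']
def crop(c,X,h=64):
    u,v=map(int,proj(c,X)); u=min(max(u,h),512-h);v=min(max(v,h),384-h)
    return cv2.convertScaleAbs(cv2.resize(c['pixels'][v-h:v+h,u-h:u+h],(400,400),interpolation=cv2.INTER_CUBIC),alpha=1.6),(u-h,v-h)
A,oa=crop(a,e);B,ob=crop(b,e)
cv2.imwrite(f'pics/{g}.png',np.hstack([A,B]));print('origins',oa,ob,'scale 3.125')
E
python3 look.py k1
```

```text
time_s: 1.35
eef_pos: [617.1, 246.2, 138.7]
ee_rot: [-0.001, -0.085, 0.996, -0.0]
force: [0.4, 0.0, 0.6]
grip_width: 0.999
grip_force: 0.0
origins (189, 42) (72, 106) scale 3.125
```

View pics/k1.png

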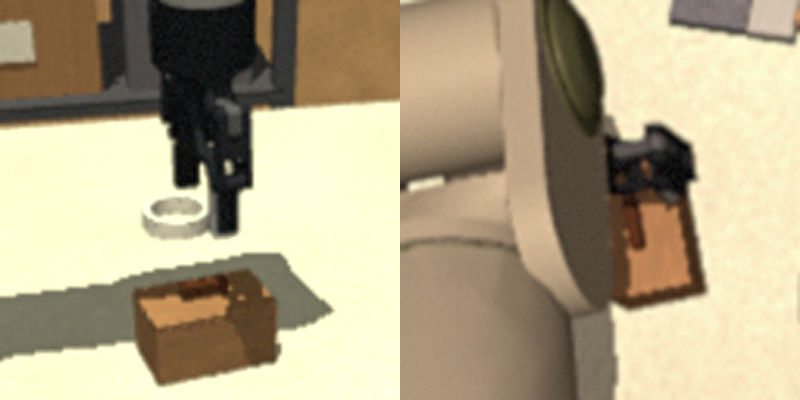

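The crop shows the open gripper above and in line with box L: finger at (225,215) over the lid at (205,290) in the side half, bar at (635,220) in the top half. I descend and grip.

```bash
python3 -m jog '[{"delta_pos":[-1,1,-40],"angular":[0,0,0],"fingers":1},{"delta_pos":[-1,1,-80],"angular":[0,0,0],"fingers":1},{"delta_pos":[-1,1,-110],"angular":[0,0,0],"fingers":1},{"delta_pos":[-1,1,-110],"angular":[0,0,0],"fingers":1},{"delta_pos":[-1,1,-110],"angular":[0,0,0],"fingers":0.5},{"delta_pos":[-1,1,-110],"angular":[0,0,0],"fingers":0.5},{"delta_pos":[-1,1,-110],"angular":[0,0,0],"fingers":0.5}]' 40
python3 -c "
from h import *
s=ctrl.sense();print(s['joints'])"
```

```text
time_s: 2.33
eef_pos: [616.2, 249.3, 32.7]
ee_rot: [0.002, -0.086, 0.996, 0.0]
force: [-2.3, 1.2, 7.4]
grip_width: 0.745
grip_force: 46.7
[ 2.08441801e-01  8.31509539e-01  1.24304902e+00  2.80521648e-04
  1.06375242e+00 -1.53516403e+00]
```

```bash
python3 -m jog '[{"delta_pos":[0,0,10],"angular":[0,0,0],"fingers":0.5},{"delta_pos":[0,0,20],"angular":[0,0,0],"fingers":0.5},{"delta_pos":[0,0,30],"angular":[0,0,0],"fingers":0.5},{"delta_pos":[0,0,30],"angular":[0,0,0],"fingers":0.5},{"delta_pos":[0,0,30],"angular":[0,0,0],"fingers":0.5},{"delta_pos":[0,0,30],"angular":[0,0,0],"fingers":0.5},{"delta_pos":[0,0,30],"angular":[0,0,0],"fingers":0.5},{"delta_pos":[0,0,30],"angular":[0,0,0],"fingers":0.5}]'
```

```text
time_s: 3.32
eef_pos: [615.4, 248.6, 60.1]
ee_rot: [-0.0, -0.086, 0.996, -0.0]
force: [-0.7, -0.7, -5.2]
grip_width: 0.742
grip_force: 45.7
```

```bash
python3 -m jog '[{"delta_pos":[0,0,0],"angular":[0,0,0],"fingers":0.5},{"delta_pos":[0,0,0],"angular":[0,0,0],"fingers":0.5}]'
```

```text
time_s: 3.58
eef_pos: [615.4, 248.7, 60.3]
ee_rot: [0.0, -0.086, 0.996, 0.0]
force: [0.3, -0.1, -5.0]
grip_width: 0.744
grip_force: 45.7
```

About 5.0 N means about 0.5 kg, so box L holds the bronze. I set it down slowly.

```bash
python3 -m jog '[{"delta_pos":[0,0,-10],"angular":[0,0,0],"fingers":0.5},{"delta_pos":[0,0,-20],"angular":[0,0,0],"fingers":0.5},{"delta_pos":[0,0,-24],"angular":[0,0,0],"fingers":0.5},{"delta_pos":[0,0,-26],"angular":[0,0,0],"fingers":0.5},{"delta_pos":[0,0,-27],"angular":[0,0,0],"fingers":0.5},{"delta_pos":[0,0,-27],"angular":[0,0,0],"fingers":0.5}]'
```

```text
time_s: 4.32
eef_pos: [615.5, 248.7, 33.5]
ee_rot: [0.0, -0.086, 0.996, 0.0]
force: [0.9, -1.1, -4.5]
grip_width: 0.746
grip_force: 45.5
```

```bash
python3 -m jog '[{"delta_pos":[0,0,-1],"angular":[0,0,0],"fingers":0.5},{"delta_pos":[0,0,-2],"angular":[0,0,0],"fingers":0.5},{"delta_pos":[0,0,-2],"angular":[0,0,0],"fingers":0.5}]'
```

```text
time_s: 4.7
eef_pos: [615.7, 248.7, 32.7]
ee_rot: [0.001, -0.086, 0.996, 0.0]
force: [-5.0, -1.6, 5.4]
grip_width: 0.746
grip_force: 46.4
```

```bash
python3 -m jog '[{"delta_pos":[0,0,1],"angular":[0,0,0],"fingers":1},{"delta_pos":[0,0,1],"angular":[0,0,0],"fingers":1},{"delta_pos":[0,0,1],"angular":[0,0,0],"fingers":1},{"delta_pos":[0,0,40],"angular":[0,0,0],"fingers":1},{"delta_pos":[0,0,85],"angular":[0,0,0],"fingers":0.9},{"delta_pos":[0,0,85],"angular":[0,0,0],"fingers":0.4},{"delta_pos":[0,0,85],"angular":[0,0,0],"fingers":0.4},{"delta_pos":[0,0,85],"angular":[0,0,0],"fingers":0.4}]' 30
python3 look.py k2
```

```text
time_s: 5.7
eef_pos: [614.9, 248.5, 114.9]
ee_rot: [-0.001, -0.086, 0.996, -0.0]
force: [0.7, 0.7, 0.3]
grip_width: 0.403
grip_force: 0.0
origins (189, 51) (75, 109) scale 3.125
```

View pics/k2.png

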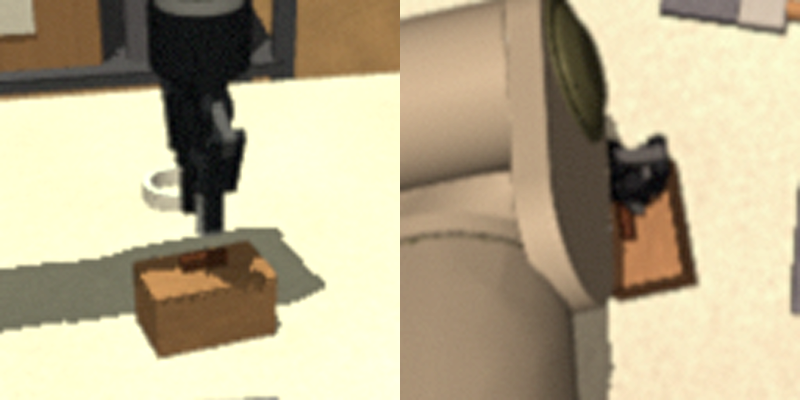

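Box L is back upright and shut, with the fingers (200,210) above its bar (205,260). Next I grip the bar.

```bash
python3 -m jog '[{"delta_pos":[1,0,-20],"angular":[0,0,0],"fingers":0.4},{"delta_pos":[1,0,-32],"angular":[0,0,0],"fingers":0.4},{"delta_pos":[1,0,-37],"angular":[0,0,0],"fingers":0.4},{"delta_pos":[1,0,-37],"angular":[0,0,0],"fingers":0.4},{"delta_pos":[1,0,-37],"angular":[0,0,0],"fingers":0},{"delta_pos":[1,0,-37],"angular":[0,0,0],"fingers":0},{"delta_pos":[1,0,-37],"angular":[0,0,0],"fingers":0},{"delta_pos":[1,0,-37],"angular":[0,0,0],"fingers":0}]' 30
```

```text
time_s: 6.8
eef_pos: [616.7, 248.7, 79.9]
ee_rot: [0.001, -0.086, 0.996, 0.0]
force: [-0.8, 0.0, 3.8]
grip_width: 0.105
grip_force: 31.9
```

```bash
python3 -m jog '[{"delta_pos":[0,0,10],"angular":[0,0,0],"fingers":0},{"delta_pos":[0,0,30],"angular":[0,0,0],"fingers":0},{"delta_pos":[0,0,40],"angular":[0,0,0],"fingers":0},{"delta_pos":[-50,0,40],"angular":[0,0,0],"fingers":0},{"delta_pos":[-100,0,40],"angular":[0,0,0],"fingers":0},{"delta_pos":[-150,0,20],"angular":[0,0,0],"fingers":0},{"delta_pos":[-166,0,-10],"angular":[0,0,0],"fingers":0},{"delta_pos":[-166,0,-35],"angular":[0,0,0],"fingers":0},{"delta_pos":[-166,0,-44],"angular":[0,0,0],"fingers":0},{"delta_pos":[-166,0,-44],"angular":[0,0,0],"fingers":0}]'
```

```text
time_s: 8.05
eef_pos: [450.6, 248.6, 35.3]
ee_rot: [-0.0, -0.086, 0.996, -0.0]
force: [0.2, -0.3, -0.7]
grip_width: 0.106
grip_force: 31.3
```

```bash
python3 -m jog '[{"delta_pos":[0,0,-2],"angular":[0,0,0],"fingers":0},{"delta_pos":[0,0,-4],"angular":[0,0,0],"fingers":0},{"delta_pos":[0,0,-6],"angular":[0,0,0],"fingers":0},{"delta_pos":[0,0,-6],"angular":[0,0,0],"fingers":0}]'
python3 look.py k3
```

```text
time_s: 8.55
eef_pos: [450.6, 248.7, 29.9]
ee_rot: [0.0, -0.086, 0.996, 0.0]
force: [-2.0, -1.0, 5.1]
grip_width: 0.105
grip_force: 32.1
origins (126, 87) (84, 185) scale 3.125
```

Run:
```python
from h import *
a=load('k3s')['pixels'];b=load('k3t')['pixels']
f=lambda i:cv2.convertScaleAbs(cv2.resize(i,(400,400),interpolation=cv2.INTER_CUBIC),alpha=1.6)
cv2.imwrite('pics/k3c.png',np.hstack([f(a[80:240,160:320]),f(b[120:280,100:260])]))
```

```text
(no output)
```

View pics/k3c.png

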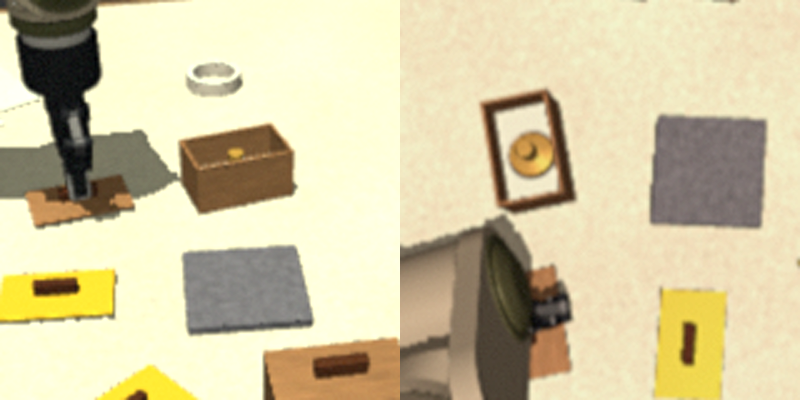

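The lid lies flat on the bench at side (80,200). The box stands open with the seal upright: handle at side-crop (236,154), top-crop (526,150).

Run:
```python
from h import *
S=load('k3s');T=load('k3t');np.set_printoptions(precision=1,suppress=True)
s=lambda x,y:(160+x/2.5,80+y/2.5)
t=lambda x,y:(100+(x-400)/2.5,120+y/2.5)
print('handle',tri(T,t(526,150),S,s(236,153)),onz(T,*t(526,150),46),onz(S,*s(236,151),46))
for a,b in (((484,103),(272,126)),((547,93),(293,158)),((573,198),(199,187)),((505,209),(181,141))): print(tri(T,t(*a),S,s(*b)),onz(T,*t(*a),54))
```

```text
handle (array([615.9, 244.5,  44.9]), np.float64(1.98734196923588)) [614.7 244.1  46. ] [617.3 247.   46. ]
(array([661.6, 284.6,  50.5]), np.float64(1.082086330497347)) [660.1 283.4  54. ]
(array([672.3, 225.9,  44.1]), np.float64(1.8448213829859466)) [668.5 223.2  54. ]
(array([570.7, 200.7,  35.5]), np.float64(4.1304901422196645)) [565.5 196.2  54. ]
(array([559.1, 259.5,  55.8]), np.float64(5.4792428498308166)) [556.6 259.9  54. ]
```

```bash
python3 -m jog '[{"delta_pos":[0,0,0],"angular":[0,0,0],"fingers":0.45},{"delta_pos":[0,0,0],"angular":[0,0,0],"fingers":0.45},{"delta_pos":[0,0,0],"angular":[0,0,0],"fingers":0.45},{"delta_pos":[0,0,40],"angular":[0,0,0],"fingers":0.45},{"delta_pos":[0,0,95],"angular":[0,0,-0.18],"fingers":0.45},{"delta_pos":[50,0,95],"angular":[0,0,-0.36],"fingers":0.45},{"delta_pos":[100,0,95],"angular":[0,0,-0.54],"fingers":0.45},{"delta_pos":[150,-1,95],"angular":[0,0,-0.72],"fingers":0.45},{"delta_pos":[165,-1,95],"angular":[0,0,-0.9],"fingers":0.45},{"delta_pos":[165,-1,95],"angular":[0,0,-1.08],"fingers":0.45}]' 40
python3 -m jog '[{"delta_pos":[0,0,0],"angular":[0,0,-0.18],"fingers":0.45},{"delta_pos":[0,0,0],"angular":[0,0,-0.36],"fingers":0.45},{"delta_pos":[0,0,0],"angular":[0,0,-0.49],"fingers":0.45},{"delta_pos":[0,0,0],"angular":[0,0,-0.49],"fingers":0.45},{"delta_pos":[0,0,0],"angular":[0,0,-0.49],"fingers":0.45}]'
python3 look.py k4
```

```text
time_s: 9.9
eef_pos: [616.2, 247.3, 123.4]
ee_rot: [-0.0, 0.441, 0.897, -0.0]
force: [-0.6, 0.2, 0.4]
grip_width: 0.451
grip_force: 0.0
time_s: 10.52
eef_pos: [615.4, 247.7, 124.2]
ee_rot: [-0.0, 0.642, 0.766, -0.0]
force: [0.4, -0.1, -0.5]
grip_width: 0.453
grip_force: 0.0
origins (189, 48) (74, 108) scale 3.125
```

View pics/k4.png

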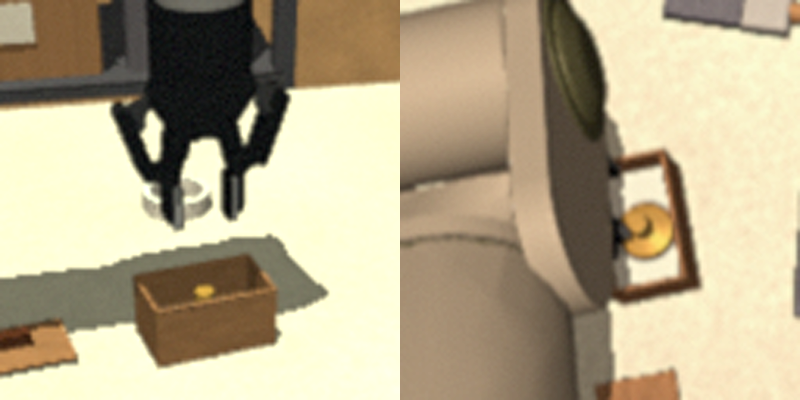

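The fingers at (175,215) and (235,205) straddle the handle (204,290) along the box's length. I descend and grip.

```bash
python3 -m jog '[{"delta_pos":[0,0,-30],"angular":[0,0,0],"fingers":0.45},{"delta_pos":[0,0,-55],"angular":[0,0,0],"fingers":0.45},{"delta_pos":[0,0,-72],"angular":[0,0,0],"fingers":0.45},{"delta_pos":[0,0,-79],"angular":[0,0,0],"fingers":0.45},{"delta_pos":[0,0,-79],"angular":[0,0,0],"fingers":0.45},{"delta_pos":[0,0,-79],"angular":[0,0,0],"fingers":0},{"delta_pos":[0,0,-79],"angular":[0,0,0],"fingers":0},{"delta_pos":[0,0,-79],"angular":[0,0,0],"fingers":0},{"delta_pos":[0,0,-79],"angular":[0,0,0],"fingers":0}]' 40
```

```text
time_s: 11.75
eef_pos: [616.0, 247.8, 46.4]
ee_rot: [0.001, 0.643, 0.766, 0.001]
force: [-0.1, -0.2, 5.5]
grip_width: 0.17
grip_force: 39.4
```

```bash
python3 -m jog '[{"delta_pos":[0,0,10],"angular":[0,0,0],"fingers":0},{"delta_pos":[0,0,30],"angular":[0,0,0],"fingers":0},{"delta_pos":[0,0,55],"angular":[0,0,0],"fingers":0},{"delta_pos":[0,0,75],"angular":[0,0,0],"fingers":0},{"delta_pos":[0,0,75],"angular":[0,0,0],"fingers":0},{"delta_pos":[0,0,75],"angular":[0,0,0],"fingers":0},{"delta_pos":[0,0,75],"angular":[0,0,0],"fingers":0}]'
```

```text
time_s: 12.62
eef_pos: [615.0, 247.5, 119.3]
ee_rot: [-0.001, 0.643, 0.766, -0.001]
force: [0.2, -0.2, -3.4]
grip_width: 0.171
grip_force: 39.4
```

```bash
python3 -m jog '[{"delta_pos":[-2,-20,0],"angular":[0,0,0],"fingers":0},{"delta_pos":[-6,-60,0],"angular":[0,0,0],"fingers":0},{"delta_pos":[-10,-100,0],"angular":[0,0,0],"fingers":0},{"delta_pos":[-14,-140,0],"angular":[0,0,0],"fingers":0},{"delta_pos":[-17,-165,0],"angular":[0,0,0],"fingers":0},{"delta_pos":[-18,-175,-10],"angular":[0,0,0],"fingers":0},{"delta_pos":[-18,-175,-30],"angular":[0,0,0],"fingers":0},{"delta_pos":[-18,-175,-50],"angular":[0,0,0],"fingers":0},{"delta_pos":[-18,-175,-55],"angular":[0,0,0],"fingers":0},{"delta_pos":[-18,-175,-55],"angular":[0,0,0],"fingers":0}]'
python3 look.py k5
```

```text
time_s: 13.88
eef_pos: [597.4, 72.9, 65.2]
ee_rot: [-0.0, 0.643, 0.766, -0.0]
force: [0.2, 0.2, -3.0]
grip_width: 0.166
grip_force: 39.4
origins (193, 109) (157, 119) scale 3.125
```

View pics/k5.png

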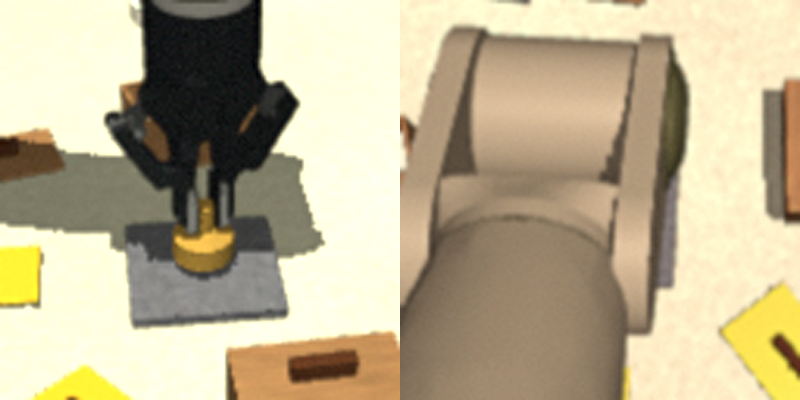

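The seal hangs upright over the pad (foot at (205,250), pad (130–285, 220–325)). The load of about 3.2 N confirms bronze. I lower it gently.

```bash
python3 -m jog '[{"delta_pos":[0,0,-2],"angular":[0,0,0],"fingers":0},{"delta_pos":[0,0,-4],"angular":[0,0,0],"fingers":0},{"delta_pos":[0,0,-6],"angular":[0,0,0],"fingers":0},{"delta_pos":[0,0,-7],"angular":[0,0,0],"fingers":0},{"delta_pos":[0,0,-8],"angular":[0,0,0],"fingers":0},{"delta_pos":[0,0,-8],"angular":[0,0,0],"fingers":0}]'
```

```text
time_s: 14.72
eef_pos: [597.4, 72.6, 57.2]
ee_rot: [-0.0, 0.643, 0.766, -0.0]
force: [-0.0, -0.7, -3.5]
grip_width: 0.165
grip_force: 39.4
```

```bash
python3 -m jog '[{"delta_pos":[0,0,-0.5],"angular":[0,0,0],"fingers":0},{"delta_pos":[0,0,-1],"angular":[0,0,0],"fingers":0},{"delta_pos":[0,0,-1.5],"angular":[0,0,0],"fingers":0},{"delta_pos":[0,0,-1.5],"angular":[0,0,0],"fingers":0}]'
```

```text
time_s: 15.22
eef_pos: [597.4, 72.7, 55.7]
ee_rot: [-0.0, 0.643, 0.766, -0.0]
force: [0.5, -1.6, -3.6]
grip_width: 0.175
grip_force: 39.4
```

```bash
python3 -m jog '[{"delta_pos":[0,0,-0.5],"angular":[0,0,0],"fingers":0},{"delta_pos":[0,0,-0.5],"angular":[0,0,0],"fingers":0},{"delta_pos":[0,0,-1],"angular":[0,0,0],"fingers":0},{"delta_pos":[0,0,-1],"angular":[0,0,0],"fingers":0}]'
```

```text
time_s: 15.72
eef_pos: [597.5, 72.7, 55.4]
ee_rot: [0.0, 0.643, 0.766, 0.0]
force: [-3.2, -0.5, 5.3]
grip_width: 0.169
grip_force: 40.4
```

```bash
python3 -m jog '[{"delta_pos":[0,0,0.5],"angular":[0,0,0],"fingers":0.2},{"delta_pos":[0,0,0.5],"angular":[0,0,0],"fingers":0.3},{"delta_pos":[0,0,0.5],"angular":[0,0,0],"fingers":0.45},{"delta_pos":[0,0,0.5],"angular":[0,0,0],"fingers":0.45},{"delta_pos":[0,0,30],"angular":[0,0,0],"fingers":0.45},{"delta_pos":[0,0,70],"angular":[0,0,0],"fingers":0.45},{"delta_pos":[0,0,120],"angular":[0,0,0],"fingers":0.45},{"delta_pos":[0,0,160],"angular":[0,0,0],"fingers":0.45},{"delta_pos":[-50,0,180],"angular":[0,0,0],"fingers":0.45},{"delta_pos":[-100,0,180],"angular":[0,0,0],"fingers":0.45}]'
python3 -m jog '[{"delta_pos":[-60,0,20],"angular":[0,0,0],"fingers":0.45},{"delta_pos":[-100,0,20],"angular":[0,0,0],"fingers":0.45},{"delta_pos":[-100,0,20],"angular":[0,0,0],"fingers":0.45},{"delta_pos":[-100,0,20],"angular":[0,0,0],"fingers":0.45},{"delta_pos":[-100,0,20],"angular":[0,0,0],"fingers":0.45}]'
python3 -c "
from h import *
c=save(('side','end'));cv2.imwrite('pics/endb.png',cv2.convertScaleAbs(cv2.resize(c['pixels'],(800,600)),alpha=1.4))"
```

```text
time_s: 16.98
eef_pos: [496.7, 72.6, 236.1]
ee_rot: [0.001, 0.643, 0.766, 0.001]
force: [0.7, -1.0, -0.7]
grip_width: 0.45
grip_force: 0.0
time_s: 17.6
eef_pos: [398.2, 72.6, 254.6]
ee_rot: [-0.0, 0.643, 0.766, -0.0]
force: [0.2, -0.4, -0.4]
grip_width: 0.449
grip_force: 0.0
```

View pics/endb.png

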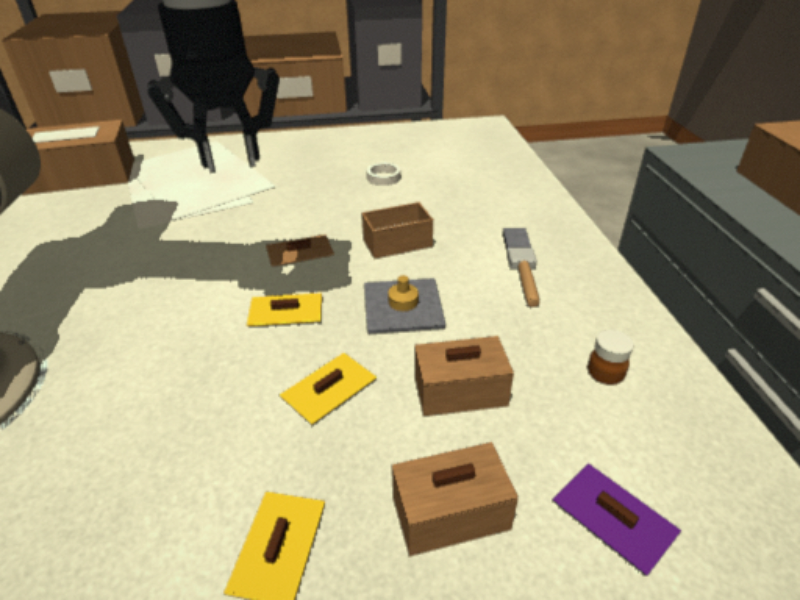

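The seal stands upright on the pad (403,293). The empty box is upright (398,228), its lid lies on the bench (300,250), and the other two boxes are shut and unmoved.

```bash
python3 -c "
from rig import ctrl
print(ctrl.finish_job())"
```

```text
the job is handed in; nothing more can be done
None
```

The job is handed in at about 18 s on the robot's clock: the first box lifted weighed about 0.5 kg, so I lifted no others; its bronze seal stands upright on the grey pad, its lid lies on the bench, and the other two boxes are untouched and shut.

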